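# Meter two drip chambers out of the slide-gate feeder

### The arm

A 6-joint arm with a two-finger parallel gripper is mounted at the origin on the work surface. World frame = base frame: x ahead of the robot, y to its left, z up, the work surface at z = 0. Lengths are in m, angles in degrees, forces in N, time in s.
With the tool pointing down it reaches from about 0.3 to 0.75 m from the base axis. Payload 8.5 kg.
Tool frame: the origin (TCP) lies at the very end of the fingers, on their centre line; the grasp point (between the pads) lies 19 mm behind it; z points along the fingers, x is the direction in which the jaws open and shut, and the axes are right-handed (so a half turn about z gives the same grasp; the last joint's range is limited). The gripper opens to 88 mm and grips with 3 to 60 N. Pads are 18 mm wide; open, the fingers measure 123 mm over their backs; the gripper's body (75 mm by 187 mm) begins 45 mm behind the grasp point.
Start: joints at [-84.299, 21.807, 74.336, -0, 83.858, -12.336], TCP at [0.17, -0.523, 0.239] pointing down, gripper open.
Joint ranges: [-178.18, 178.18], [-50.72, 133.34], [12.68, 142.11], [-81.47, 261.47], [9.98, 163.14], [-165.26, 165.26]. Speed limits (degrees/s): [136.94, 136.94, 180, 180, 180, 180].

### API

Orientations are given as [roll, pitch, yaw] about the fixed x, y, z axes, in that order (R = Rz(yaw) Ry(pitch) Rx(roll)).
In Python, from rig import arm gives the robot as it stands. The module is installed in compiled form; this text tells all that it offers.
- The arm moves only by the tool send_rows, never from a script. Its argument "increments" is a list that holds one entry, the list of rows, each a list of 5 numbers: the closure, from -1 (fully open) to 1 (shut), then the shift along the tool's x, y, z in m, then the turn about the tool's z in rad. A call has exactly 10 rows; each row shifts and turns the pose as measured when the row begins, along the tool's axes as they then stand; what a row does not reach is not made up. A row lasts 1/12 s, in which the tool goes at most 41.7 mm and 7.16 degrees, less where a joint would pass 70% of its speed; a pose out of reach is approached as far as the arm can. A call is refused whole if a number of a shift passes 0.0417 or a number of a turn 0.125, either way. A call with a gripper value outside its range is refused whole. The fingers move at their own pace and stop on an object; "force" is the grip in N (left out, the last holds). Time passes only in rows, so rows that do not move let the fingers close, or fill a call up. It gives the time, the measured TCP pose, the force and the opening at its end, in the units of the state.
- arm.get_obs(): the state, without advancing time (a new reading comes with each control period).
- arm.camera(name): name is "side" or "top" or "wrist"; returns a dict with "frame" (384x512x3 uint8, red, green, blue), "camera_matrix" (3x3 intrinsics, pixels), "k1" (the pictures are not rectified: a ray, as slopes to the right and down, at radius r is drawn at 1 + k1 r^2 times it, then the intrinsics apply), "cam_to_world" (4x4, takes a point from camera to world coordinates). Camera axes: x right, y down, z forward; pixel columns grow to the right and rows downward; lengths in m; the calibration is good to about 2 mm. A picture is of the moment at which its call begins. There is no depth.
- arm.hand_in(): hands the job in, once; it reports no verdict.
The state is a dict: "t": time; "joint_positions": joint angles; "joint_vel": joint speeds; "joint_torque": joint torques, N m; "position": TCP position; "eef_rot": TCP orientation; "force": force on the tool from outside, world axes, zero at the start; "torque": the same for the moment, N m; "grip_width": finger opening in m.
Only numpy, scipy, OpenCV 4.12 (cv2) and the standard library are available. Lean on these libraries where they do the work, as an engineer would, in place of code of your own. Each camera call takes 0.05 s, during which the arm holds its last target.

### The job

Pull the yellow-lipped slide gate under the feeder open just far enough that exactly two of the clear, blue-capped chambers roll into the trough, with the others staying up in their cells. Then push the gate fully shut and, once it is against its stop, keep pressing it firmly for a moment (about 10 N, not ramming it) before letting go. The chambers are clean parts: do not touch them, and leave the four things lying around the feeder where they are.

Things in the scene. Friction and masses are not known exactly. Their poses are not given: they have to be found in the camera images.
- feeder: Fixed feeder, clear side panes, 328 x 112 x 156 mm. Origin on the table under the hopper's centre, z up, x points downhill to the trough; the gate pulls out along -x. Hopper: x -109 to 109, z 101 to 156 mm, open on top. Five cells, each 38 mm long, centres at x = 84, 42, 0, -42, -84 mm (cell 1 to 5): four hold a chamber each, one the red blank.
- trough (a point): Middle of the catch trough's floor, at feeder x = 165 mm, z = 13 mm. The trough is open on top, x = 109 to 217 mm, 76 mm wide inside, walls 60 mm high. A chute of 8 degrees below the gate rolls fallen chambers here.
- gate (a joint): Opening of the slide gate, the floor of all cells, in m: 0 shut at a hard stop, grows as it is pulled along feeder -x, at most 0.2; starts 0 to 10 mm ajar. Dry friction about 4 N, no spring, stays where left. It uncovers cell 1 first. Cell k (blank counted) drops its chamber at about 42k - 7 mm; from about 42k + 18 mm the next chamber sinks into the gap and can jam the closing gate.
- lip (a point): Middle of the top edge of the gate's yellow upright lip: a plate 10 mm thick (feeder x), 80 mm wide (y), 42 mm tall, top at z = 141 mm, on the steel gate plate (top at z = 99 mm). Gate shut: at feeder x = -167 mm, 53 mm free between it and the hopper's front wall, room for fingers to reach down behind it and pull. Push it from its other side.
- chamber1: Clear plastic chamber with blue end caps, a cylinder 34 mm in diameter and 70 mm long, about 40 g. Origin at its centre, y axis along the cylinder. In a cell its centre is at feeder z = 116 mm; in the trough it lies at about 25 to 45 mm.
- chamber2: Clear plastic chamber with blue end caps, a cylinder 34 mm in diameter and 70 mm long, about 40 g. Origin at its centre, y axis along the cylinder. In a cell its centre is at feeder z = 116 mm; in the trough it lies at about 25 to 45 mm.
- chamber3: Clear plastic chamber with blue end caps, a cylinder 34 mm in diameter and 70 mm long, about 40 g. Origin at its centre, y axis along the cylinder. In a cell its centre is at feeder z = 116 mm; in the trough it lies at about 25 to 45 mm.
- chamber4: Clear plastic chamber with blue end caps, a cylinder 34 mm in diameter and 70 mm long, about 40 g. Origin at its centre, y axis along the cylinder. In a cell its centre is at feeder z = 116 mm; in the trough it lies at about 25 to 45 mm.
- blank: Fixed red block, 36 x 74 x 58 mm, that fills one of the five cells. Origin at the centre of its underside. It does not fall.
- tote: Blue open box 110 x 150 x 55 mm, a bystander. Origin at the centre of its underside.
- bottle: White bottle, 60 mm in diameter, 150 mm tall, a bystander. Origin at the centre of its underside.
- driver: Screwdriver 180 mm long lying on the table, a bystander. Origin at its underside; it lies along its x.
- dish: Grey bowl 100 mm wide, 35 mm tall, a bystander. Origin at the centre of its underside.
Mind the look-alikes: they are no part of the job. What is shaped like the chamber3 but brown, purple or red is not meant.

How it is judged (in metres and radians):
On the way, in this order (a step that is already met when the one before it is completed fails the run):
1. the gate is open by more than 20 mm and exactly two chambers have come to lie in the trough, the other two still in their cells (value of joint gate above 0.02 m and ((x of chamber1 in the frame of feeder between 0.112 and 0.217 m and z of each of chamber1, chamber2 in the frame of feeder below 0.06 m and x of chamber2 in the frame of feeder between 0.112 and 0.217 m and z of each of chamber3, chamber4 in the frame of feeder above 0.108 m and x of each of chamber3, chamber4 in the frame of feeder below 0.106 m) or (x of chamber1 in the frame of feeder between 0.112 and 0.217 m and z of each of chamber1, chamber3 in the frame of feeder below 0.06 m and z of each of chamber2, chamber4 in the frame of feeder above 0.108 m and x of each of chamber2, chamber4 in the frame of feeder below 0.106 m and x of chamber3 in the frame of feeder between 0.112 and 0.217 m) or (x of chamber1 in the frame of feeder between 0.112 and 0.217 m and z of each of chamber1, chamber4 in the frame of feeder below 0.06 m and z of each of chamber2, chamber3 in the frame of feeder above 0.108 m and x of each of chamber2, chamber3 in the frame of feeder below 0.106 m and x of chamber4 in the frame of feeder between 0.112 and 0.217 m) or (z of each of chamber1, chamber4 in the frame of feeder above 0.108 m and x of each of chamber1, chamber4 in the frame of feeder below 0.106 m and x of chamber2 in the frame of feeder between 0.112 and 0.217 m and z of each of chamber2, chamber3 in the frame of feeder below 0.06 m and x of chamber3 in the frame of feeder between 0.112 and 0.217 m) or (z of each of chamber1, chamber3 in the frame of feeder above 0.108 m and x of each of chamber1, chamber3 in the frame of feeder below 0.106 m and x of chamber2 in the frame of feeder between 0.112 and 0.217 m and z of each of chamber2, chamber4 in the frame of feeder below 0.06 m and x of chamber4 in the frame of feeder between 0.112 and 0.217 m) or (z of each of chamber1, chamber2 in the frame of feeder above 0.108 m and x of each of chamber1, chamber2 in the frame of feeder below 0.106 m and x of chamber3 in the frame of feeder between 0.112 and 0.217 m and z of each of chamber3, chamber4 in the frame of feeder below 0.06 m and x of chamber4 in the frame of feeder between 0.112 and 0.217 m))), for 0.2 s.
2. the gate is fully shut (within 2 mm) and the fingers press it against its stop with at least 5 N (value of joint gate below 0.002 m and contact force between the fingers and gate above 5 N), for 0.2 s.
At the end, for the whole second after the job is handed in: Exactly two chambers lie at rest (under 30 mm/s) in the trough, the other two in their cells, and the gate is shut within 2 mm (((x of chamber1 in the frame of feeder between 0.112 and 0.217 m and z of each of chamber1, chamber2 in the frame of feeder below 0.06 m and x of chamber2 in the frame of feeder between 0.112 and 0.217 m and z of each of chamber3, chamber4 in the frame of feeder above 0.108 m and x of each of chamber3, chamber4 in the frame of feeder below 0.106 m) or (x of chamber1 in the frame of feeder between 0.112 and 0.217 m and z of each of chamber1, chamber3 in the frame of feeder below 0.06 m and z of each of chamber2, chamber4 in the frame of feeder above 0.108 m and x of each of chamber2, chamber4 in the frame of feeder below 0.106 m and x of chamber3 in the frame of feeder between 0.112 and 0.217 m) or (x of chamber1 in the frame of feeder between 0.112 and 0.217 m and z of each of chamber1, chamber4 in the frame of feeder below 0.06 m and z of each of chamber2, chamber3 in the frame of feeder above 0.108 m and x of each of chamber2, chamber3 in the frame of feeder below 0.106 m and x of chamber4 in the frame of feeder between 0.112 and 0.217 m) or (z of each of chamber1, chamber4 in the frame of feeder above 0.108 m and x of each of chamber1, chamber4 in the frame of feeder below 0.106 m and x of chamber2 in the frame of feeder between 0.112 and 0.217 m and z of each of chamber2, chamber3 in the frame of feeder below 0.06 m and x of chamber3 in the frame of feeder between 0.112 and 0.217 m) or (z of each of chamber1, chamber3 in the frame of feeder above 0.108 m and x of each of chamber1, chamber3 in the frame of feeder below 0.106 m and x of chamber2 in the frame of feeder between 0.112 and 0.217 m and z of each of chamber2, chamber4 in the frame of feeder below 0.06 m and x of chamber4 in the frame of feeder between 0.112 and 0.217 m) or (z of each of chamber1, chamber2 in the frame of feeder above 0.108 m and x of each of chamber1, chamber2 in the frame of feeder below 0.106 m and x of chamber3 in the frame of feeder between 0.112 and 0.217 m and z of each of chamber3, chamber4 in the frame of feeder below 0.06 m and x of chamber4 in the frame of feeder between 0.112 and 0.217 m)) and value of joint gate below 0.002 m and linear speed of each of chamber1, chamber2, chamber3, chamber4 below 0.03 m/s); the robot touches nothing.
It fails at once if the fingers load the gate with more than 35 N (ramming) (contact force between the fingers and gate above 35 N).
It fails at once if the robot touches a chamber (more than 0.5 N) (contact force between any of the fingers, the arm and chamber1 above 0.5 N or contact force between any of the fingers, the arm and chamber2 above 0.5 N or contact force between any of the fingers, the arm and chamber3 above 0.5 N or contact force between any of the fingers, the arm and chamber4 above 0.5 N).
It fails at once if the tote, bottle, screwdriver or dish is moved more than 30 mm (distance of any of tote, bottle, driver, dish from where it was at the start of the episode above 0.03 m).
It also fails if it takes over 61 s, if anything falls off the work surface, if the arm or the gripper's body presses on something with over 40 N, if the wrist force passes 120 N, or if a joint passes its speed limit or range.

## Working session

There is one attempt and no reset: what is moved stays moved. The work goes in short steps, Python scripts to look and compute and a tool call to move; the robot and the scene stay as the last step left them, time stands still between calls to the robot, and variables do not carry over. Pictures are saved under pics/ and viewed, and the job is handed in when it is done.

Besides the shell and the picture viewer there is one more tool, called as a command line: name --argument value ..., lists and objects as JSON in quotes. send_rows: Moves the arm, as the interface text tells. Its arguments: {"type":"object","properties":{"increments":{"type":"array","items":{"type":"array","items":{"type":"array","items":{"type":"number"}}}},"force":{"type":"number"}},"required":["increments"]}

```bash
mkdir -p pics
python3 - <<'E'
from rig import arm
import cv2
print(arm.get_obs())
for n in ["side","top","wrist"]:
    c=arm.camera(n)
    cv2.imwrite(f"pics/{n}0.png",c["frame"][:,:,::-1])
    print(n,c["camera_matrix"].tolist(),c["k1"],c["cam_to_world"].round(4).tolist())
E
```

```text
{'t': 0.0, 'joint_positions': array([-8.42981566e+01,  2.18399015e+01,  7.43848382e+01, -5.46371902e-04,
        8.38575862e+01, -1.23356945e+01]), 'joint_vel': array([ 0.01401223, -0.05473022,  0.00618692,  0.03645421, -0.07024253,
       -0.05785717]), 'joint_torque': array([ 3.33032167e-04, -4.37931919e+01, -2.24549389e+01,  7.14005646e-02,
        3.53737129e-02, -1.05791971e-04]), 'position': array([ 0.1702695 , -0.52268267,  0.23814747]), 'eef_rot': array([-1.79982943e+02,  8.05412726e-02, -7.19623913e+01]), 'force': array([-0.41919367,  0.40274382,  0.05806344]), 'torque': array([ 0.03586425, -0.01359065,  0.01442235]), 'grip_width': 0.08831024691037594}
side [[478.80991766387075, 0.0, 256.7380243841313], [0.0, 478.80991766387075, 191.0846725353394], [0.0, 0.0, 1.0]] -0.1034185599157771 [[-0.7087, -0.5433, 0.4501, 0.0799], [-0.7054, 0.5334, -0.4668, 0.4927], [0.0135, -0.6483, -0.7612, 0.9596], [0.0, 0.0, 0.0, 1.0]]
top [[394.6922353994793, 0.0, 249.73053324236616], [0.0, 394.6922353994793, 189.48338894265044], [0.0, 0.0, 1.0]] -0.08767247925767997 [[-0.0224, -0.991, 0.1321, 0.4257], [-0.9997, 0.0212, -0.0104, -0.0085], [0.0075, -0.1323, -0.9912, 1.0789], [0.0, 0.0, 0.0, 1.0]]
wrist [[342.55856428739395, 0.0, 250.8775043040676], [0.0, 342.55856428739395, 191.3864717793136], [0.0, 0.0, 1.0]] 0.0012494133323468313 [[0.3099, -0.9179, -0.2477, 0.2342], [-0.9508, -0.2998, -0.0782, -0.5019], [-0.0024, 0.2598, -0.9657, 0.3845], [0.0, 0.0, 0.0, 1.0]]
```

View pics/side0.png

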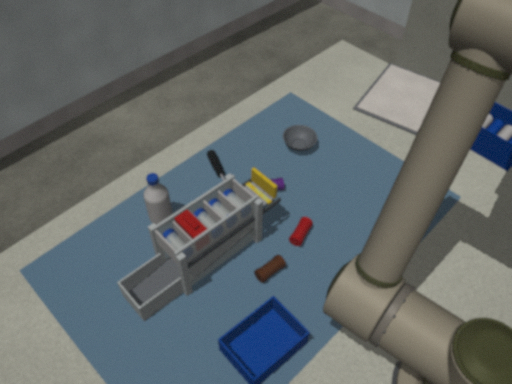

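View pics/top0.png

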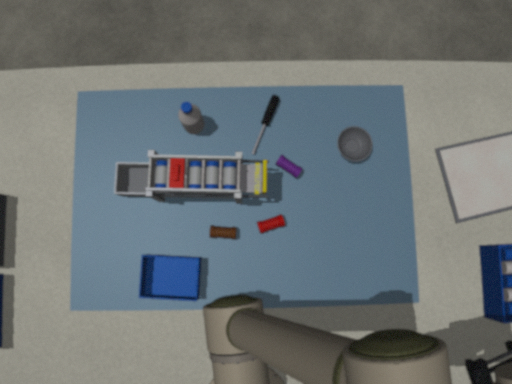

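View pics/wrist0.png

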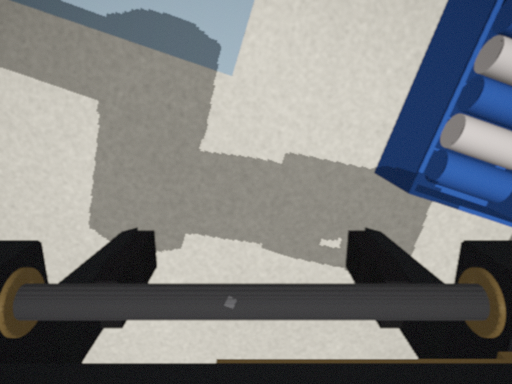

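The top view shows the feeder: trough at left around (132,178), then cells from left to right: chamber (160), red blank (177), chambers (196, 212, 229), and the yellow lip at (265,177). The blank is in cell 2, so cells 1 and 3 must drop. That puts the opening at about 119 to 144 mm, with a target near 130 mm. Next I measure it precisely.

```bash
cat > h.py <<'E'
from rig import arm
import cv2, numpy as np
def ray(c,uv):
    K=c["camera_matrix"];k=c["k1"]
    p=cv2.undistortPoints(np.array([[uv]],float),K,np.array([k,0,0,0,0.]))[0,0]
    T=c["cam_to_world"];d=T[:3,:3]@np.array([p[0],p[1],1]);return T[:3,3],d/np.linalg.norm(d)
def plane(c,uv,z):
    o,d=ray(c,uv);return o+d*(z-o[2])/d[2]
def tri(c1,u1,c2,u2):
    o1,d1=ray(c1,u1);o2,d2=ray(c2,u2)
    s=np.linalg.lstsq(np.stack([d1,-d2],1),o2-o1,rcond=None)[0]
    a=o1+s[0]*d1;b=o2+s[1]*d2
    return (a+b)/2,np.linalg.norm(a-b)
def proj(c,P):
    T=np.linalg.inv(c["cam_to_world"]);r,_=cv2.Rodrigues(T[:3,:3])
    return cv2.projectPoints(np.array(P,float).reshape(-1,1,3),r,T[:3,3],c["camera_matrix"],np.array([c["k1"],0,0,0,0.]))[0][:,0]
def mask(f,lo,hi,big=True):
    h=cv2.cvtColor(f,cv2.COLOR_RGB2HSV);return cv2.inRange(h,lo,hi)
E
python3 - <<'E'
from h import *
S=arm.camera("side");T=arm.camera("top")
for n,c,b in(("top",T,(100,130,190,95)),("side",S,(105,140,190,190))):
    x,y,w,h=b;f=c["frame"][y:y+h,x:x+w]
    cv2.imwrite(f"pics/{n}z.png",cv2.resize(f,None,fx=(4 if n=='top' else 3),fy=(4 if n=='top' else 3),interpolation=cv2.INTER_CUBIC)[:,:,::-1])
    m=mask(c["frame"],(22,120,80),(35,255,255))
    cs,_=cv2.findContours(m,cv2.RETR_EXTERNAL,cv2.CHAIN_APPROX_NONE)
    for k in cs:
        if cv2.contourArea(k)>15: print(n,cv2.contourArea(k),cv2.minAreaRect(k),cv2.boxPoints(cv2.minAreaRect(k)).tolist())
E
```

```text
top 92.5 ((264.5, 176.0), (32.0, 3.0), 90.0) [[263.0, 160.0], [266.0, 160.0], [266.0, 192.0], [263.0, 192.0]]
side 47.5 ((254.74705505371094, 189.21177673339844), (21.36764907836914, 3.4708874225616455), 40.60129928588867) [[245.50587463378906, 183.57647705078125], [247.7646942138672, 180.94119262695312], [263.98822021484375, 194.84707641601562], [261.72943115234375, 197.48236083984375]]
side 303.0 ((263.43902587890625, 181.95123291015625), (34.04587936401367, 11.244510650634766), 38.65980911254883) [[246.63414001464844, 175.70733642578125], [253.65855407714844, 166.92684936523438], [280.243896484375, 188.19512939453125], [273.219482421875, 196.97561645507812]]
```

View pics/topz.png

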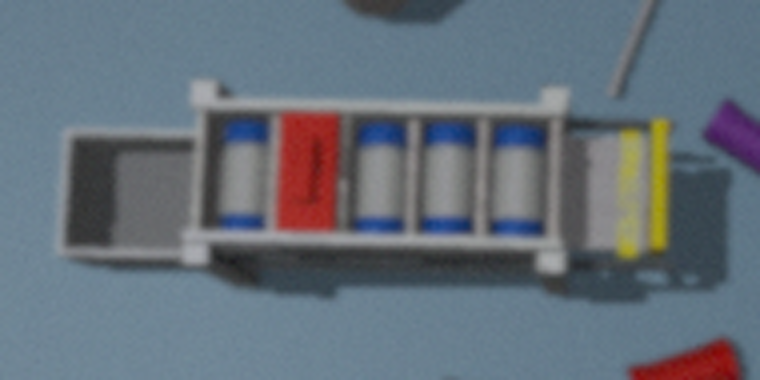

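View pics/sidez.png

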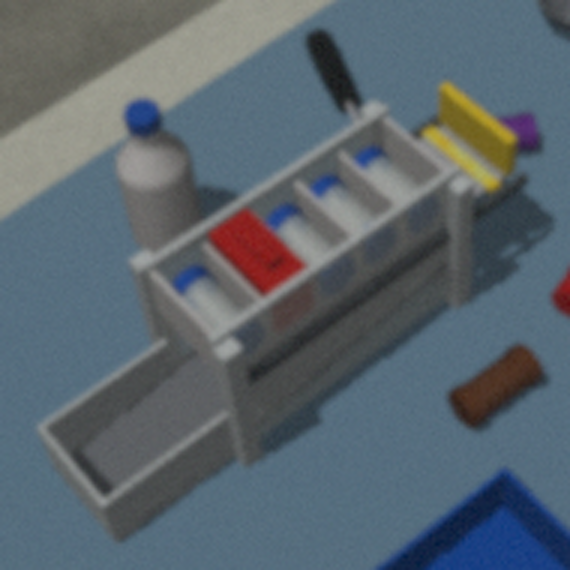

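Run:
```python
from h import *
S=arm.camera("side");T=arm.camera("top")
t=lambda x,y:(100+x/4,130+y/4)
s=lambda x,y:(105+x/3,140+y/3)
print("lip far",tri(T,t(660,122),S,s(441,86)));print("lip near",tri(T,t(659,248),S,s(514,142)))
P={k:tri(T,t(*a),S,s(*b)) for k,a,b in(("A trough far",(205,92),(146,261)),("B gate far",(555,98),(375,107)),("C trough near",(197,245),(228,348)),("D gate near",(550,259),(461,184)))}
for k,v in P.items(): print(k,v[0].round(4),round(v[1],4))
q={k[0]:plane(T,t(*a),.158) for k,a in(("A",(205,92)),("B",(555,98)),("C",(197,245)),("D",(550,259)))}
for k,v in q.items(): print(k,v.round(4))
d=(q["A"]-q["B"]+q["C"]-q["D"]);print("yaw",np.degrees(np.arctan2(d[1],d[0])),np.linalg.norm(d)/2)
d2=(q["A"]-q["C"]+q["B"]-q["D"]);print("crossdir-90",np.degrees(np.arctan2(d2[1],d2[0])),np.linalg.norm(d2)/2)
for uv in((660,122),(659,248)): print("lip z.141",plane(T,t(*uv),.141).round(4))
c=sum(q.values())/4;u=d/np.linalg.norm(d);L=(plane(T,t(660,122),.141)+plane(T,t(659,248),.141))/2
print("centre",c,"lip feeder x",(L-c)@u)
# trough end corners
a=plane(T,t(65,132),.066);b=plane(T,t(58,252),.066);print("trough end",(a-c)@u,(b-c)@u)
```

```text
lip far (array([ 0.62379595, -0.0562902 ,  0.13323679]), np.float64(0.0035642512097978124))
lip near (array([ 0.54505566, -0.05443809,  0.13282716]), np.float64(0.0005361677982697045))
A trough far [0.6442 0.2184 0.1448] 0.0011
B gate far [0.6351 0.0062 0.1486] 0.0003
C trough near [0.5504 0.2224 0.1417] 0.0026
D gate near [0.538  0.011  0.1448] 0.0004
A [0.6415 0.2156 0.158 ]
B [0.6331 0.0061 0.158 ]
C [0.5493 0.2192 0.158 ]
D [0.5365 0.0108 0.158 ]
yaw 87.09473872885364 0.2091698740711388
crossdir-90 -2.522845717087235 0.0944918914268235
lip z.141 [ 0.6207 -0.0569  0.141 ]
lip z.141 [ 0.5438 -0.0542  0.141 ]
centre [0.59009121 0.11293323 0.158     ] lip feeder x -0.16867379160107712
trough end 0.2200596441289042 0.21871744881286748
```

Measured: feeder yaw is about 87.2°, the centre about (0.590, 0.113), and the lip's top middle about (0.582, -0.056). The lip and hopper post heights triangulate to about 133 mm and 145 mm against nominal 141 mm and 156 mm, which is close enough given the pixel noise. I'll straddle the lip with the jaws along feeder x, opened to about 40 mm, and start with the approach.

send_rows --increments '[[[0.09,-0.02,-0.03,0,0.036],[0.09,-0.02,-0.03,0,0.036],[0.09,-0.02,-0.03,0,0.036],[0.09,-0.02,-0.03,0,0.036],[0.09,-0.02,-0.03,0,0.036],[0.09,-0.02,-0.03,0,0.036],[0.09,-0.02,-0.03,0,0.036],[0.09,-0.02,-0.03,0,0.036],[0.09,-0.02,-0.03,0,0.036],[0.09,-0.02,-0.03,0,0.036]]]' --force 30

```text
t: 1.18
position: [0.4423, -0.2763, 0.238]
eef_rot: [180.0, -0.1, -94.2]
force: [-0.5, -0.7, 0.4]
grip_width: 0.0401
```

```bash
cat > go.py <<'E'
import sys
from h import *
o=arm.get_obs();g=np.array([float(a) for a in sys.argv[1:4]])
from scipy.spatial.transform import Rotation as R
M=R.from_euler("xyz",o["eef_rot"],degrees=True)
print(o["t"],o["position"].round(4),o["eef_rot"].round(2),o["grip_width"].round(4),o["force"].round(2),o["joint_positions"].round(0))
print("to go tool axes",M.inv().apply(g-o["position"]).round(4),"turn",-np.radians(-92.8-o["eef_rot"][2]))
E
python3 go.py .582 -.056 .2
```

```text
Traceback (most recent call last):
  File "go.py", line 6, in <module>
    print(o["t"],o["position"].round(4),o["eef_rot"].round(2),o["grip_width"].round(4),o["force"].round(2),o["joint_positions"].round(0))
                                                              ^^^^^^^^^^^^^^^^^^^^^
AttributeError: 'float' object has no attribute 'round'
```

```bash
sed -i 's/o\["grip_width"\].round(4)/round(o["grip_width"],4)/' go.py; python3 go.py .582 -.058 .2
```

```text
1.1833 [ 0.4423 -0.2763  0.238 ] [ 1.7998e+02 -6.0000e-02 -9.4200e+01] 0.0401 [-0.48 -0.73  0.44] [-45.  19.  79.  -0.  82.  49.]
to go tool axes [-0.228  -0.1233  0.0377] turn -0.02450532763979498
```

send_rows --increments '[[[0.09,-0.025,-0.013,0.002,-0.004],[0.09,-0.025,-0.013,0.002,-0.004],[0.09,-0.025,-0.013,0.002,-0.004],[0.09,-0.025,-0.013,0.002,-0.004],[0.09,-0.025,-0.013,0.002,-0.004],[0.09,-0.025,-0.013,0.002,-0.004],[0.09,-0.025,-0.013,0.002,0],[0.09,-0.025,-0.013,0.002,0],[0.09,-0.015,-0.012,0.002,0],[0.09,0,0,0,0]]]'

```text
t: 2.02
position: [0.5804, -0.0525, 0.2182]
eef_rot: [-180.0, -0.0, -92.5]
force: [-0.8, -0.0, -0.2]
grip_width: 0.0399
```

```bash
python3 go.py .582 -.058 .2
python3 - <<'E'
from h import *
for n in("wrist","side"):
    cv2.imwrite(f"pics/{n}1.png",arm.camera(n)["frame"][:,:,::-1])
E
```

```text
2.0167 [ 0.5804 -0.0525  0.2182] [-1.7995e+02 -3.0000e-02 -9.2500e+01] 0.0399 [-0.83 -0.01 -0.17] [-17.  26.  71.  -0.  83.  76.]
to go tool axes [ 0.0054 -0.0018  0.0182] turn 0.0053177358825448945
```

View pics/wrist1.png

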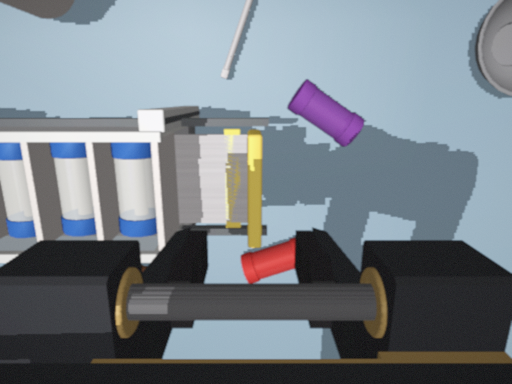

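View pics/side1.png

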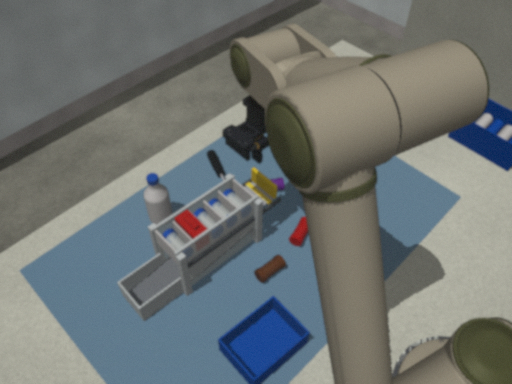

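Run:
```python
from h import *
W=arm.camera("wrist");S=arm.camera("side");T=arm.camera("top")
cv2.imwrite("pics/top1.png",T["frame"][:,:,::-1])
p=arm.get_obs()["position"]
for n,c in(("w",W),("s",S),("t",T)): print(n,proj(c,[p,[.582,-.056,.141]]).round(0).tolist())
f=W["frame"][110:260,160:320]
cv2.imwrite("pics/wz1.png",cv2.resize(f,None,fx=4,fy=4,interpolation=cv2.INTER_CUBIC)[:,:,::-1])
```

```text
w [[255.0, 250.0], [253.0, 197.0]]
s [[268.0, 153.0], [265.0, 176.0]]
t [[267.0, 172.0], [265.0, 176.0]]
```

View pics/wz1.png

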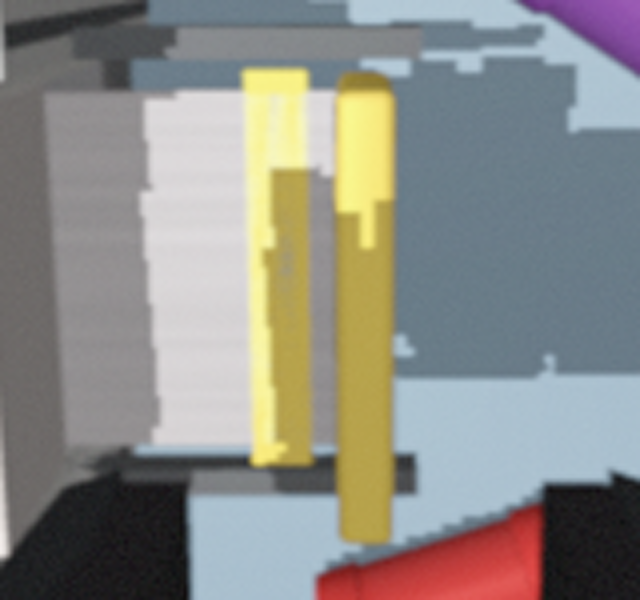

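View pics/top1.png

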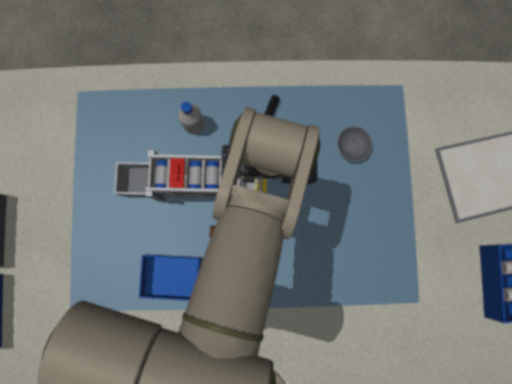

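```bash
python3 - <<'E'
from h import *
W=arm.camera("wrist");S=arm.camera("side");T=arm.camera("top")
t=lambda x,y:(100+x/4,130+y/4)
s=lambda x,y:(105+x/3,140+y/3)
w=lambda x,y:(160+x/4,110+y/4)
print(tri(T,t(660,122),W,w(366,78)),tri(T,t(659,248),W,w(365,540)))
print(tri(S,s(441,86),W,w(366,78)),tri(S,s(514,142),W,w(365,540)))
print([plane(W,w(366,v),.141) for v in(78,540)])
E
python3 go.py .585 -.0555 .112
```

```text
(array([ 0.62515666, -0.05815435,  0.11952265]), np.float64(0.00024036397170681742)) (array([ 0.5443574 , -0.05431961,  0.1366996 ]), np.float64(0.0001688877645806576))
(array([ 0.6265875 , -0.05771469,  0.13066005]), np.float64(0.001551378461743845)) (array([ 0.54392952, -0.05366506,  0.13474049]), np.float64(0.001327682846673185))
[array([ 0.62693385, -0.05831018,  0.141     ]), array([ 0.54626607, -0.05449668,  0.141     ])]
2.4167 [ 0.5789 -0.0561  0.2191] [-1.7992e+02 -9.0000e-02 -9.2750e+01] 0.0403 [0.71 0.65 0.17] [-17.  26.  71.  -0.  83.  76.]
to go tool axes [-0.001  -0.006   0.1071] turn 0.0007958722475519405
```

The wrist view agrees: the lip is 81 mm wide, centred at about (0.586, -0.056), and squarely between the jaws. Now I descend.

send_rows --increments '[[[0.09,0,-0.001,0.012,0],[0.09,0,-0.001,0.012,0],[0.09,0,-0.001,0.012,0],[0.09,0,-0.001,0.012,0],[0.09,0,-0.001,0.012,0],[0.09,0,-0.001,0.012,0],[0.09,0,0,0.012,0],[0.09,0,0,0.012,0],[0.09,0,0,0.01,0],[0.09,0,0,0,0]]]'

```text
t: 3.25
position: [0.5844, -0.0628, 0.1113]
eef_rot: [-179.6, -0.2, -93.3]
force: [0.5, -0.2, -1.2]
grip_width: 0.0402
```

```bash
python3 go.py .585 -.0555 .112
python3 - <<'E'
from h import *
W=arm.camera("wrist");cv2.imwrite("pics/wrist2.png",W["frame"][:,:,::-1])
E
```

```text
3.25 [ 0.5844 -0.0628  0.1113] [-179.61   -0.19  -93.25] 0.0402 [ 0.53 -0.17 -1.18] [-18.  32.  79.  -0.  68.  76.]
to go tool axes [-0.0073 -0.0002 -0.0008] turn -0.00790182687379284
```

View pics/wrist2.png

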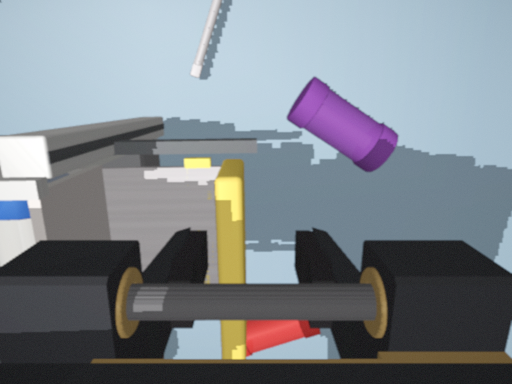

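The fingers straddle the lip at z = 111 mm, with the plate at 99 mm. I'll recentre, narrow the gap to about 26 mm, then push the gate gently onto its stop to get an exact zero.

send_rows --increments '[[[0.09,-0.004,0,0,-0.004],[0.09,-0.003,0,0,-0.004],[0.09,0,0,0,0],[0.41,0,0,0,0],[0.41,0,0,0,0],[0.41,0,0,0,0],[0.41,0,0,0,0],[0.41,0,0,0,0],[0.41,0,0,0,0],[0.41,0,0,0,0]]]'

```text
t: 4.13
position: [0.5866, -0.0557, 0.116]
eef_rot: [-179.2, -0.3, -92.7]
force: [-0.3, 0.4, 0.1]
grip_width: 0.026
```

send_rows --increments '[[[0.41,-0.001,0,0,0],[0.41,-0.001,0,0,0],[0.41,-0.001,0,0,0],[0.41,-0.001,0,0,0],[0.41,-0.001,0,0,0],[0.41,-0.001,0,0,0],[0.41,-0.001,0,0,0],[0.41,-0.001,0,0,0],[0.41,-0.001,0,0,0],[0.41,-0.001,0,0,0]]]'

```text
t: 4.97
position: [0.587, -0.0459, 0.1158]
eef_rot: [-179.2, -0.4, -92.8]
force: [-1.6, -3.8, -0.8]
grip_width: 0.0255
```

send_rows --increments '[[[0.41,-0.001,0,0,0],[0.41,-0.001,0,0,0],[0.41,-0.001,0,0,0],[0.41,-0.001,0,0,0],[0.41,-0.001,0,0,0],[0.41,-0.001,0,0,0],[0.41,-0.001,0,0,0],[0.41,-0.001,0,0,0],[0.41,-0.001,0,0,0],[0.41,-0.001,0,0,0]]]'

```text
t: 5.8
position: [0.5871, -0.0445, 0.1156]
eef_rot: [-179.3, -1.4, -92.9]
force: [-1.4, -8.4, -0.8]
grip_width: 0.0261
```

send_rows --increments '[[[0.41,-0.0015,0,0,0],[0.41,-0.0015,0,0,0],[0.41,-0.0015,0,0,0],[0.41,-0.0015,0,0,0],[0.41,-0.0015,0,0,0],[0.41,-0.0015,0,0,0],[0.41,-0.0015,0,0,0],[0.41,-0.0015,0,0,0],[0.41,-0.0015,0,0,0],[0.41,-0.0015,0,0,0]]]'

```text
t: 6.63
position: [0.5871, -0.0449, 0.1152]
eef_rot: [-179.4, -3.0, -93.2]
force: [-1.4, -11.1, -0.3]
grip_width: 0.0258
```

The gate is against its stop: force is 11 N with no further motion. Zero is TCP y = -0.0449, so the lip centre is at about -0.053. The pull target of 130 mm is TCP y ≈ -0.191.

send_rows --increments '[[[0.41,0.004,0,0,0],[0.41,0.004,0,0,-0.004],[0.41,0.002,0,0,-0.004],[0.41,0.002,0,0,0],[0.41,0.002,0,0,0],[0.41,0.002,0,0,0],[0.41,0.002,0,0,0],[0.41,0.003,0,0,0],[0.41,0.003,0,0,0],[0.41,0.003,0,0,0]]]'

```text
t: 7.47
position: [0.5858, -0.0693, 0.1161]
eef_rot: [-179.4, -2.5, -92.7]
force: [1.4, 3.6, -1.2]
grip_width: 0.0259
```

send_rows --increments '[[[0.41,0.004,0,0,0],[0.41,0.004,0,0,0],[0.41,0.004,0,0,0],[0.41,0.004,0,0,0],[0.41,0.004,0,0,0],[0.41,0.004,0,0,0],[0.41,0.004,0,0,0],[0.41,0.004,0,0,0],[0.41,0.004,0,0,0],[0.41,0.004,0,0,0]]]'

```text
t: 8.3
position: [0.5835, -0.1122, 0.1166]
eef_rot: [-179.5, -2.3, -92.6]
force: [1.4, 4.6, -3.0]
grip_width: 0.0259
```

send_rows --increments '[[[0.41,0.005,0,0,0],[0.41,0.005,0,0,0],[0.41,0.005,0,0,0],[0.41,0.005,0,0,0],[0.41,0.005,0,0,0],[0.41,0.005,0,0,0],[0.41,0.005,0,0,0],[0.41,0.005,0,0,0],[0.41,0.004,0,0,0],[0.41,0.002,0,0,0]]]'

```text
t: 9.13
position: [0.5802, -0.1633, 0.1182]
eef_rot: [-179.7, -2.3, -92.7]
force: [1.9, 4.8, -2.7]
grip_width: 0.0262
```

```bash
python3 go.py .578 -.191 .116
python3 - <<'E'
from h import *
for n,(x,y,w,h) in(("top",(100,100,260,150)),("side",(100,130,250,200))):
    c=arm.camera(n);cv2.imwrite(f"pics/{n}3.png",cv2.resize(c["frame"][y:y+h,x:x+w],None,fx=3,fy=3,interpolation=cv2.INTER_CUBIC)[:,:,::-1])
cv2.imwrite("pics/wrist3.png",arm.camera("wrist")["frame"][:,:,::-1])
E
```

```text
9.1333 [ 0.5802 -0.1633  0.1182] [-179.65   -2.3   -92.66] 0.0262 [ 1.89  4.84 -2.68] [-26.  33.  77.  -2.  69.  67.]
to go tool axes [0.0277 0.0009 0.0033] turn 0.002362786615611771
```

View pics/top3.png

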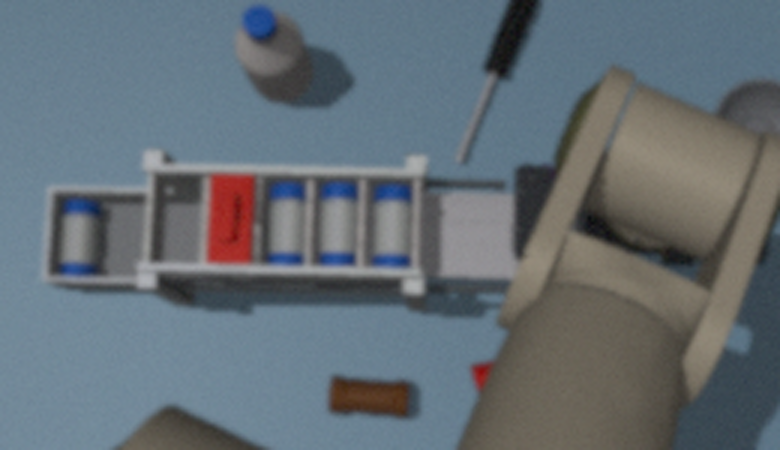

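View pics/side3.png

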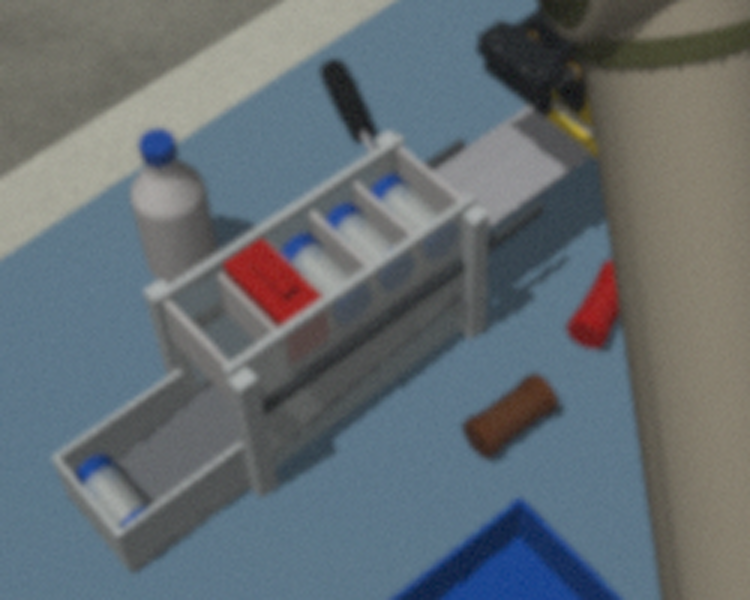

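View pics/wrist3.png

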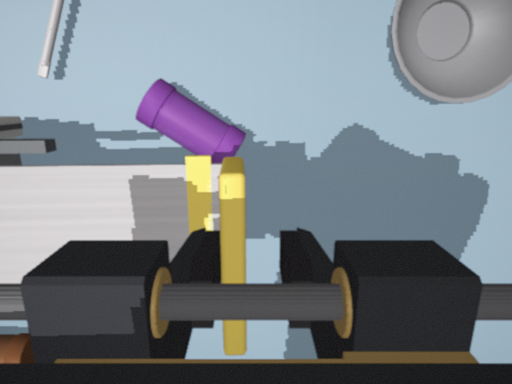

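One chamber has dropped: it lies in the trough at zoomed top (80,237), cell 1 is empty, and cells 3 to 5 are still full. The opening is about 102 mm. I'll go on to about 128 mm.

send_rows --increments '[[[0.41,0.004,0,0,0],[0.41,0.003,0,0.0003,0],[0.41,0.003,0,0.0003,0],[0.41,0.003,0,0.0003,0],[0.41,0.003,0,0.0003,0],[0.41,0.003,0,0.0003,0],[0.41,0.003,0,0,0],[0.41,0.002,0,0,0],[0.41,0,0,0,0],[0.41,0,0,0,0]]]'

```text
t: 10.12
position: [0.5791, -0.1888, 0.1187]
eef_rot: [-179.6, -2.3, -92.6]
force: [0.1, 4.8, -0.7]
grip_width: 0.0261
```

```bash
cat > look.py <<'E'
import sys
from h import *
k=sys.argv[1]
a=[]
for n,(x,y,w,h) in(("top",(100,100,260,150)),("side",(100,130,250,200))):
    c=arm.camera(n);a.append(cv2.resize(c["frame"][y:y+h,x:x+w],(500,int(500*h/w)),interpolation=cv2.INTER_CUBIC)[:,:,::-1])
a=np.vstack(a);a=cv2.resize(a,None,fx=.85,fy=.85);cv2.imwrite(f"pics/v{k}.png",a);print(a.shape)
E
python3 look.py 4;python3 go.py .578 -.191 .116
```

```text
(585, 425, 3)
10.2167 [ 0.5792 -0.1888  0.1187] [-179.6    -2.33  -92.6 ] 0.0257 [0.31 1.9  0.4 ] [-28.  33.  76.  -2.  70.  65.]
to go tool axes [0.0021 0.0011 0.0028] turn 0.003489276460148962
```

View pics/v4.png

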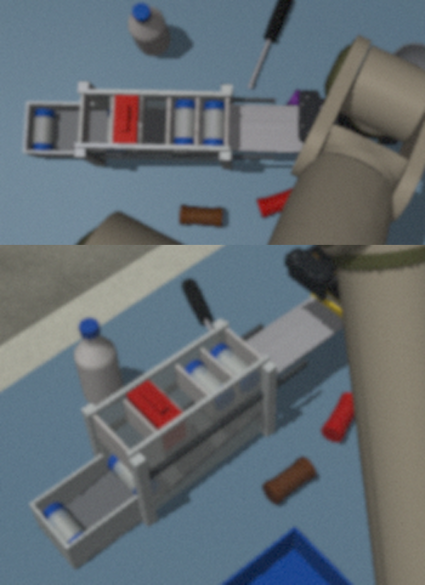

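The second chamber has left cell 3 and is rolling out, and cells 4 and 5 are still full. I'll hold still while it settles.

send_rows --increments '[[[0.41,0,0,0,0],[0.41,0,0,0,0],[0.41,0,0,0,0],[0.41,0,0,0,0],[0.41,0,0,0,0],[0.41,0,0,0,0],[0.41,0,0,0,0],[0.41,0,0,0,0],[0.41,0,0,0,0],[0.41,0,0,0,0]]]'

```text
t: 11.05
position: [0.5792, -0.1889, 0.1188]
eef_rot: [-179.6, -2.4, -92.6]
force: [0.5, 3.5, 0.6]
grip_width: 0.0259
```

```bash
python3 look.py 5;python3 go.py .578 -.191 .116
```

```text
(585, 425, 3)
11.15 [ 0.5792 -0.1889  0.1187] [-179.6    -2.38  -92.57] 0.0258 [0.03 3.23 0.23] [-28.  33.  76.  -2.  70.  65.]
to go tool axes [0.0021 0.0011 0.0028] turn 0.003955292561879082
```

View pics/v5.png

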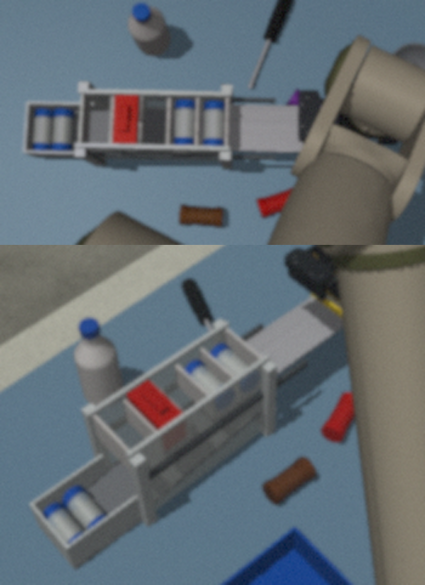

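Both chambers lie side by side in the trough at about (42–62,128) in the upper panel, and the other two are still in cells 4 and 5. Now I close the gate.

send_rows --increments '[[[0.41,0,0,0,0],[0.41,-0.004,0,0.0005,0],[0.41,-0.004,0,0.0005,0.002],[0.41,-0.002,0,0.0005,0.002],[0.41,-0.002,0,0.0005,0],[0.41,-0.002,0,0,0],[0.41,-0.002,0,0,0],[0.41,-0.002,0,0,0],[0.41,-0.003,0,0,0],[0.41,-0.003,0,0,0]]]'

```text
t: 11.98
position: [0.5806, -0.167, 0.1165]
eef_rot: [-179.5, -2.8, -92.9]
force: [-1.4, -4.5, -0.2]
grip_width: 0.0261
```

send_rows --increments '[[[0.41,-0.005,0,0,0],[0.41,-0.005,0,0,0],[0.41,-0.005,0,0,0],[0.41,-0.005,0,0,0],[0.41,-0.005,0,0,0],[0.41,-0.005,0,0,0],[0.41,-0.005,0,0,0],[0.41,-0.005,0,0,0],[0.41,-0.005,0,0,0],[0.41,-0.005,0,0,0]]]'

```text
t: 12.82
position: [0.5829, -0.1151, 0.1163]
eef_rot: [-179.4, -3.2, -93.0]
force: [-2.2, -4.2, 2.8]
grip_width: 0.026
```

send_rows --increments '[[[0.41,-0.005,0,0,0],[0.41,-0.005,0,0,0],[0.41,-0.005,0,0,0],[0.41,-0.005,0,0,0],[0.41,-0.005,0,0,0],[0.41,-0.005,0,0,0],[0.41,-0.005,0,0,0],[0.41,-0.005,0,0,0],[0.41,-0.005,0,0,0],[0.41,-0.004,0,0,0]]]'

```text
t: 13.65
position: [0.5859, -0.0612, 0.1148]
eef_rot: [-179.3, -3.3, -92.9]
force: [-0.2, -4.8, 3.0]
grip_width: 0.0262
```

send_rows --increments '[[[0.41,-0.002,0,0,0],[0.41,-0.002,0,0,0],[0.41,-0.002,0,0,0],[0.41,-0.002,0,0,0],[0.41,-0.0015,0,0,0],[0.41,-0.0015,0,0,0],[0.41,-0.0015,0,0,0],[0.41,-0.0015,0,0,0],[0.41,-0.0015,0,0,0],[0.41,-0.0015,0,0,0]]]'

```text
t: 14.48
position: [0.587, -0.045, 0.1139]
eef_rot: [-179.3, -3.6, -92.9]
force: [-2.3, -15.4, 2.3]
grip_width: 0.0264
```

At the stop: y = -0.045, pressing 15 N. I'll keep a moderate press for most of one call.

send_rows --increments '[[[0.41,-0.0014,0,0,0],[0.41,-0.0014,0,0,0],[0.41,-0.0014,0,0,0],[0.41,-0.0014,0,0,0],[0.41,-0.0014,0,0,0],[0.41,-0.0014,0,0,0],[0.41,-0.0014,0,0,0],[0.41,-0.0014,0,0,0],[0.41,-0.0014,0,0,0],[0.41,-0.0014,0,0,0]]]'

```text
t: 15.32
position: [0.587, -0.0455, 0.1135]
eef_rot: [-179.4, -5.1, -93.3]
force: [-1.8, -11.3, 2.6]
grip_width: 0.026
```

```bash
python3 look.py 6;python3 go.py .587 -.052 .116;  python3 - <<'E'
from h import *
cv2.imwrite("pics/wrist6.png",arm.camera("wrist")["frame"][:,:,::-1])
E
```

```text
(585, 425, 3)
15.4167 [ 0.587  -0.0455  0.1135] [-179.37   -5.14  -93.26] 0.026 [ -2.66 -12.52   2.9 ] [-14.  32.  79.  -5.  67.  81.]
to go tool axes [ 0.0066 -0.0004 -0.0019] turn -0.008001987492873997
```

View pics/v6.png

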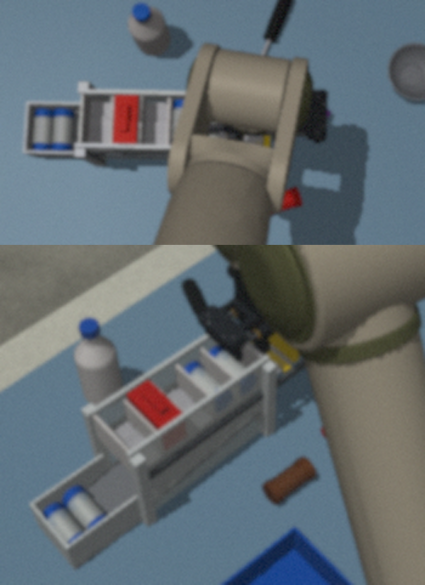

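View pics/wrist6.png

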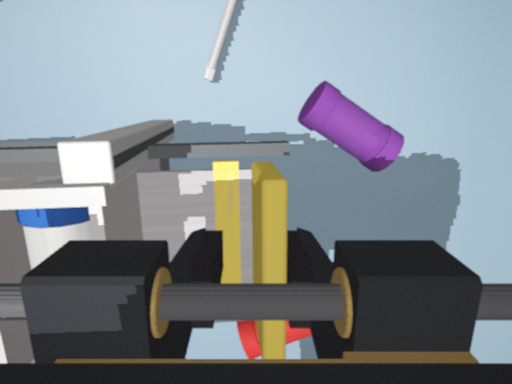

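The gate is at its stop and the press stayed around 11–15 N for about 1 s. The trough still shows two chambers. Release: centre on the lip, open, then lift straight up.

send_rows --increments '[[[0.41,0.003,0,0,0],[0.41,0.002,0,0,0],[0.41,0.002,0,0,0],[0.41,0.001,0,0,0],[0.41,0,0,0,0],[0.09,0,0,0,0],[0.09,0,0,0,0],[0.09,0,0,0,0],[0.09,0,0,0,0],[0.09,0,0,0,0]]]'

```text
t: 16.3
position: [0.5855, -0.0507, 0.112]
eef_rot: [-179.6, -4.8, -93.2]
force: [0.4, 0.0, 1.1]
grip_width: 0.0399
```

```bash
python3 go.py .587 -.053 .2
```

```text
16.3 [ 0.5855 -0.0507  0.112 ] [-179.62   -4.78  -93.21] 0.0399 [0.39 0.03 1.06] [-14.  32.  79.  -5.  67.  81.]
to go tool axes [ 0.0095 -0.0022 -0.0875] turn -0.007131936418204334
```

send_rows --increments '[[[0.09,0.001,0,-0.008,0],[0.09,0.001,0,-0.008,0],[0.09,0.001,0,-0.009,0],[0.09,0.001,0,-0.009,0],[0.09,0.001,0,-0.009,0],[0.09,0.001,0,-0.009,0],[0.09,0.001,0,-0.009,0],[0.09,0.001,0,-0.009,0],[0.09,0.001,0,-0.01,0],[0.09,0.001,0,-0.01,0]]]'

```text
t: 17.13
position: [0.5843, -0.0533, 0.2122]
eef_rot: [-179.6, -4.8, -93.2]
force: [-0.3, -0.2, -0.2]
grip_width: 0.04
```

send_rows --increments '[[[0.09,0.01,0,-0.02,0],[0.09,0.02,0.01,-0.01,0],[0.09,0.03,0.02,0,0],[0.09,0.03,0.02,0,0],[0.09,0.03,0.02,0,0],[0.09,0.03,0.02,0,0],[0.09,0.03,0.02,0,0],[0.09,0.03,0.02,0,0],[0.09,0.02,0.01,0,0],[0.09,0,0,0,0]]]'

```text
t: 17.97
position: [0.4259, -0.2797, 0.2714]
eef_rot: [-179.1, -5.0, -92.9]
force: [0.1, -0.1, -0.2]
grip_width: 0.0398
```

```bash
python3 look.py 7
python3 - <<'E'
from h import *
T=arm.camera("top");f=T["frame"][130:225,100:290]
cv2.imwrite("pics/tz7.png",cv2.resize(f,None,fx=4,fy=4,interpolation=cv2.INTER_CUBIC)[:,:,::-1])
print(arm.get_obs()["position"],arm.get_obs()["force"])
E
```

```text
(585, 425, 3)
[ 0.42789862 -0.27632892  0.27079664] [-0.57198292  0.2954658  -0.37342237]
```

View pics/tz7.png

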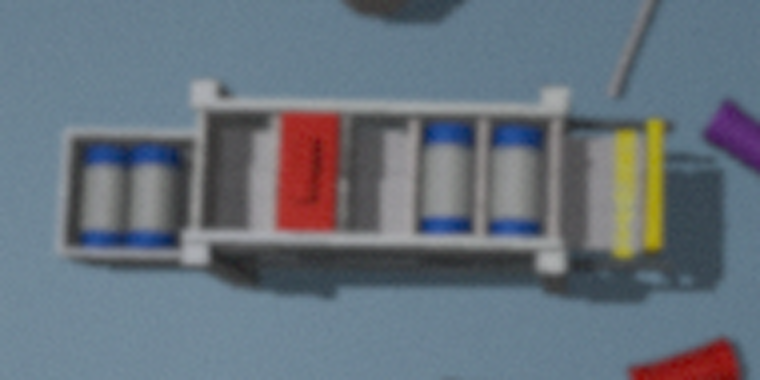

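View pics/v7.png

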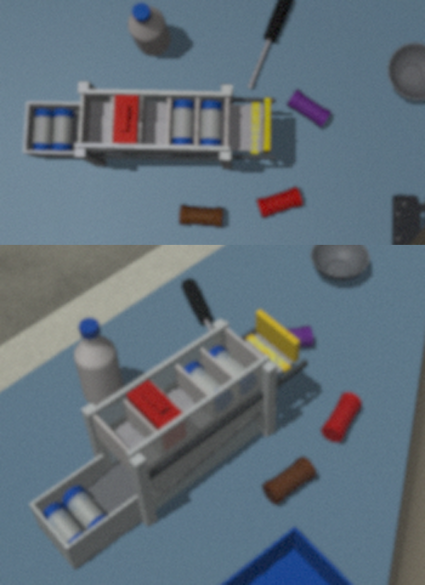

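The final view shows two chambers in the trough and two in cells 4 and 5. The lip sits about 3 mm further in than at the start, and the surroundings are unchanged. Handing in.

```bash
python3 -c "
from rig import arm
print(arm.hand_in())"
```

```text
the job is handed in; nothing more can be done
None
```

The job is done and handed in. Exactly two chambers are in the trough, the other two are still in cells 4 and 5, and the gate is shut against its stop. No verdict comes back on hand-in, so this rests on my own checks.

- **Opening:** The red blank was in cell 2, so cells 1 and 3 had to drop. I straddled the lip with the fingers, pushed the gate onto its stop to get a zero, then pulled it to about 128 mm. Both chambers rolled out and settled.
- **Closing:** I pushed the gate shut. At the stop the finger position matched the zero to within about 0.6 mm. I pressed at about 11–15 N for roughly 1 s, then let go and backed off, finishing at about 18 s.
- **Last checks:** In the final images the trough holds two chambers lying side by side, and the tote, bottle, screwdriver and dish look unmoved. The lip stands about 3 mm further in than at the start, and the arm is clear of everything with a wrist force near zero.
- **What disagreed:**
  - The heights I measured from two views came out mostly 4–14 mm below the given ones, and one lip corner was 21 mm low. I used the given heights.
  - The tool tilted up to 5° while pressing, with no visible effect.

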